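# Unload the centrifuge and sort the tubes by cap colour

## Task

The small centrifuge has finished its run: swing its clear lid up by the bar handle and back past vertical until it rests open by itself, then draw the two tubes out of the slanting rotor holders and stand each one, cap up, in the beaker of its cap's colour (red in red, blue in blue). Set the tubes down without dropping them or laying them over, keep the beakers standing, and leave everything else where it is.

Things in the scene. Friction and masses are not known exactly. Their poses are not given: they have to be found in the camera images.
- centrifuge: Bench centrifuge, white housing 235 (x) x 226 (y) mm with its deck 85 mm above the bench, plus a sloping console that reaches 165 mm from the origin along -x (the front). Fixed. Origin on the bench below the rotor axis; z up; its +x points to the rear, where the lid is hinged. A round chamber 198 mm wide is sunk in the deck; the rotor sits in it.
- lid (a joint): Angle of the clear lid: 0 shut, grows as it opens, 1.57 upright, stopped at 2.1 (leaning 30 degrees back). A plain, lightly damped hinge without a latch; the lid (380 g, about 2.2 N to lift at the handle) falls shut when let go below about 1.1 and falls open onto its stop above about 1.25.
- lid_hinge (a point): Middle of the lid's hinge line at the rear edge of the deck, 88 mm above the bench. Axes turn with the lid; y is the hinge line, horizontal. The lid is a clear hood 226 mm long (hinge to front), 216 mm wide, 68 mm high over the deck, with 3 mm walls, open below.
- lid_handle (a point): Middle of the lid's bar handle: a dark round bar 12 mm thick, 90 mm long between its two posts, parallel to the hinge. Axes as the lid. Lid shut: 200 mm in front of the hinge and 98 mm above it, with its centre 30 mm above the lid's flat top and 26 mm behind the lid's front edge.
- tube_red_center (a point): Tube with a RED screw cap, 75 mm long, about 16 g. The point lies on its axis half-way up (37.5 mm); z runs along the tube towards the cap (in the rotor: up and in towards the rotor axis). Clear body 16 mm wide with a pointed foot; cap 20 mm wide, 14 mm long, its middle 30.5 mm from this point towards the cap.
- tube_blue_center (a point): The same tube with a BLUE cap, in the rotor holder opposite the red one. Same sizes and axes.
- beaker_red_floor (a point): RED plastic beaker, low and round: 42 mm wide outside, 36 mm inside, 50 mm high, loose, 90 g. The point is the middle of its inner floor, 4 mm above the bench; z up. A tube stood in it leans up to 22 degrees on its rim, cap above it.
- beaker_blue_floor (a point): BLUE beaker, same sizes and point.
- beaker_green_floor (a point): GREEN beaker, same sizes and point; not needed, leave it.
- glass_beaker: Glass beaker with a red-bulbed dropper in it, 62 mm wide, 110 mm high; bystander, loose. Origin under its centre.
- flask: Conical glass flask, 84 mm wide, 114 mm high; bystander, loose. Origin under its centre.
- dropper_bottle: Small amber dropper bottle, 42 mm wide, 106 mm high; bystander, loose. Origin under its centre.
- marker: White marker pen with black cap, 134 mm long, 12 mm thick, lying; bystander, loose. Origin under its middle.
- tube_rack: White rack with spare white-capped tubes, 70 x 150 mm, 79 mm high; fixed bystander. Origin under its centre.
- rotor_hub (a point): Rotor axis at deck height, 85 mm above the bench; z up. Aluminium four-place rotor (two holders empty) that turns stiffly when pushed. Its holders slant 40 degrees from vertical, mouths inward and up; a tube sits 39 mm deep in one with 1 mm of play all round, and 36 mm of it, cap included, stands out.

How it is judged (in metres and radians):
On the way:
1. the lid rests open past vertical, let go (value of joint lid above 1.9 rad and contact force between the fingers and lid below 0.1 N), for 0.2 s.
At the end, for the whole second after the job is handed in: Lid at rest open, above 1.9 rad. Each tube stands in the beaker of its colour: its centre within 16 mm of the beaker's middle in plan, 25 to 45 mm above the inner floor, cap up (lean under 34 degrees), at rest. All three beakers upright within 6 degrees (value of joint lid above 1.9 rad and horizontal distance between tube_red_center and beaker_red_floor below 0.016 m and z of tube_red_center in the frame of beaker_red_floor between 0.025 and 0.045 m and angle between each of tube_red_center, tube_blue_center's own z axis and vertical below 0.6 rad and linear speed of each of tube_red, tube_blue below 0.02 m/s and horizontal distance between tube_blue_center and beaker_blue_floor below 0.016 m and z of tube_blue_center in the frame of beaker_blue_floor between 0.025 and 0.045 m and angle between each of beaker_red_floor, beaker_blue_floor, beaker_green_floor's own z axis and vertical below 0.1 rad); the robot touches nothing.
It fails at once if a tube is dropped (falls free, faster than 0.8 m/s) ((linear speed of tube_red above 0.8 m/s and contact force between the fingers and tube_red below 0.05 N) or (linear speed of tube_blue above 0.8 m/s and contact force between the fingers and tube_blue below 0.05 N)).
It fails at once if a tube is laid over (more than 70 degrees from upright) (angle between any of tube_red_center, tube_blue_center's own z axis and vertical above 1.22 rad).
It fails at once if a beaker is tipped over (angle between any of beaker_red_floor, beaker_blue_floor, beaker_green_floor's own z axis and vertical above 0.6 rad).
It fails at once if a bystander or the green beaker is pushed over 40 mm from its place (distance of any of beaker_green_floor, glass_beaker, flask, dropper_bottle, marker from where it was at the start of the episode above 0.04 m).
It also fails if it takes over 70 s, if anything falls off the work surface, if the arm or the gripper's body presses on something with over 40 N, if the wrist force passes 120 N, or if a joint passes its speed limit or range.

## Robot

A 6-joint arm with a two-finger parallel gripper is mounted at the origin on the work surface. World frame = base frame: x ahead of the robot, y to its left, z up, the work surface at z = 0. Lengths are in mm, angles in rad, forces in N, time in s.
With the tool pointing down it reaches from about 300 to 875 mm from the base axis. Payload 6.4 kg.
Tool frame: the origin (TCP) lies on the mounting face of the last link; the fingertips stand 166 mm ahead of it and the grasp point (between the pads) lies 147 mm ahead of it; z points along the fingers, y is the line along which they close (so a half turn about z gives the same grasp; the last joint's range is limited). The gripper opens to 88 mm and grips with 3 to 60 N. Pads are 18 mm wide; open, the fingers measure 123 mm over their backs; the gripper's body (75 mm by 187 mm) begins 45 mm behind the grasp point.
Start: joints at [1.088, 0.181, 1.607, -0, 1.354, -0.206], TCP at [157.124, 553.132, 404.714] pointing down, gripper open.
Joint ranges: [-2.99, 2.99], [-0.89, 2.07], [0.3, 2.58], [-1.14, 4.28], [0, 2.63], [-3.12, 3.12]. Speed limits (rad/s): [2.57, 2.57, 3.01, 3.14, 3.14, 3.14].

## Interface

Orientations are given as a 3x3 rotation matrix whose columns are the frame's x, y, z axes.
In Python, from workcell import robot gives the robot as it stands. The module is installed in compiled form; this text tells all that it offers. Calls block until the motion is done:
- robot.move_pose(position, orientation): joint-space move of the TCP to a pose.
- robot.move_l(position, rotation=None, vel=150): straight line of the TCP; rotation=None keeps the orientation; vel is the mean speed in mm/s.
- robot.goto_joints(angles): joint-space move.
- robot.grip(opening): finger opening in mm; the grip force is fixed at half the most; returns when the fingers have stopped.
- robot.wait(seconds).
- robot.ik(position, orientation): joint angles nearest the present ones, or None.
- robot.get_obs(): the state.
- robot.camera(name): name is "scene" or "side" or "wrist"; returns (picture, depth): 384x512x3 uint8, blue, green, red; 384x512 float32, mm along the optical axis (not along the pixel's ray), 0 where there is no reading.
- robot.get_calibration(name): a dict with "fov_y" (degrees; the focal length in pixels is half the picture's height over the tangent of half this angle, whatever the lens; pixels are square), "cx", "cy" (the principal point, pixels), "rvec" (rotation vector, rad) and "tvec" (3), from world to camera coordinates, as OpenCV has them. Camera axes: x right, y down, z forward; pixel columns grow to the right and rows downward; lengths in mm; the calibration is good to about 2 mm. A picture is of the moment at which its call begins: read the wrist's pose just before it. get_calibration takes no time and is no camera call; for the wrist camera it gives the pose at the moment of the call.
A pose or a line that the arm cannot do raises robot.MotionError and nothing moves.
- robot.close_job(): hands the job in; it is judged then, once.
Trained networks look in the newest picture that a camera, given by its name, has taken for a name from the list of things; names that differ only in an ending like _2 or _b are one class to them, and where a whole thing is asked for, a point or a joint stands for the part that bears it (a point fixed in the world has none). Each returns a list of dicts, best first, with "confidence" (0 to 1); they miss things now and then, are a little off and sometimes report something else, mostly with a low value. They report only what shows in the picture. A call takes as long as a camera call.
- robot.spot_in(camera, name): "location" ([x, y, z] in mm, in the coordinates of the camera as it stood for that picture, good to about 4 mm: the middle of the surface that is visible of it).
The state is a dict: "t": time; "joints": joint angles; "joint_vel": joint speeds; "tau": joint torques, N m; "tcp_pos": TCP position; "eef_rot": TCP orientation; "force": force on the tool from outside, world axes, zero at the start; "ft_torque": the same for the moment, N m; "opening": finger opening in mm; "gripper_force": force on a finger pad.
Only numpy, scipy, OpenCV 4.12 (cv2) and the standard library are available. Lean on these libraries where they do the work, as an engineer would, in place of code of your own. Each camera call takes 0.05 s, during which the arm holds its last target. There are 200 camera calls.

## Working session

There is one attempt and no reset: what is moved stays moved. The work goes in short steps, each a Python script; the robot and the scene stay as the last script left them, time stands still between calls to the robot, and variables do not carry over. Pictures are saved under pics/ and viewed, at most 10 in all, crops included, and the job is handed in when it is done.

```bash
mkdir -p pics; cat > h.py <<'E'
import numpy as np, cv2
from workcell import robot
def toworld(cam,p,cal=None):
    c=cal or robot.get_calibration(cam); R,_=cv2.Rodrigues(np.array(c["rvec"],float))
    return R.T@(np.asarray(p,float)-np.array(c["tvec"],float).ravel())
def deproj(cam,u,v,z,cal=None):
    c=cal or robot.get_calibration(cam); f=192/np.tan(np.radians(c["fov_y"])/2)
    return toworld(cam,[(u-c["cx"])*z/f,(v-c["cy"])*z/f,z],c)
def proj(cam,P,cal=None):
    c=cal or robot.get_calibration(cam); f=192/np.tan(np.radians(c["fov_y"])/2)
    R,_=cv2.Rodrigues(np.array(c["rvec"],float)); q=R@np.asarray(P,float)+np.array(c["tvec"],float).ravel()
    return q[0]*f/q[2]+c["cx"],q[1]*f/q[2]+c["cy"]
E
python3 - <<'E'
from h import *
np.set_printoptions(precision=1,suppress=True)
ims=[]
for cam in ("scene","side"):
    im,d=robot.camera(cam); np.save(f"pics/{cam}_d.npy",d); ims.append(im)
    cv2.imwrite(f"pics/{cam}1.png",im)
    for n in ["centrifuge","lid_handle","lid_hinge","tube_red_center","tube_blue_center","beaker_red_floor","beaker_blue_floor","beaker_green_floor","glass_beaker","flask","dropper_bottle","marker","tube_rack","rotor_hub"]:
        r=robot.spot_in(cam,n)
        print(cam,n,[(toworld(cam,q["location"]),round(q["confidence"],2)) for q in r[:2]])
cv2.imwrite("pics/both1.png",cv2.resize(np.vstack(ims),None,fx=.78,fy=.78))
E
```

```text
scene centrifuge [(array([525.3,  93.4, 152.7]), 0.63)]
scene lid_handle [(array([520.2,  79.4, 153.8]), 0.7), (array([ 351.9, -298.8,   33.1]), 0.27)]
scene lid_hinge [(array([518.1,  77.9, 156.7]), 0.63), (array([440.2, 464.7,  44.4]), 0.34)]
scene tube_red_center [(array([441.5, 462. ,  45.6]), 0.47)]
scene tube_blue_center [(array([518.3,  75.3, 155.5]), 0.34)]
scene beaker_red_floor [(array([ 487.1, -329.6,   32.9]), 0.55), (array([ 551.9, -467.2,   45.3]), 0.38)]
scene beaker_blue_floor [(array([ 354.2, -300.6,   34.2]), 0.57)]
scene beaker_green_floor [(array([ 586.6, -259. ,   34.7]), 0.64), (array([ 687.6, -137.7,   50.7]), 0.52)]
scene glass_beaker [(array([347.7, 348. ,  52. ]), 0.96)]
scene flask [(array([440.9, 462.3,  46.3]), 0.9), (array([345.2, 346.6,  52.6]), 0.66)]
scene dropper_bottle [(array([ 689.8, -136.9,   53. ]), 0.53)]
scene marker [(array([594.1, 402.5,   7.1]), 0.8)]
scene tube_rack [(array([ 552.4, -469.4,   46.2]), 0.91)]
scene rotor_hub []
side centrifuge [(array([467.4,  -7. , 122.3]), 0.92)]
side lid_handle [(array([491.8,  24.3, 148.2]), 0.8)]
side lid_hinge [(array([492.8,  18.4, 154.7]), 0.6)]
side tube_red_center [(array([493.1,  24.2, 152.6]), 0.5)]
side tube_blue_center []
side beaker_red_floor [(array([ 486.1, -350.9,   30.9]), 0.77)]
side beaker_blue_floor [(array([ 347.1, -319. ,   26.4]), 0.8), (array([ 683.4, -158.6,   48.4]), 0.67)]
side beaker_green_floor [(array([ 582.6, -277.1,   31.7]), 0.49)]
side glass_beaker [(array([330.1, 322.1,  48.4]), 0.75), (array([496. ,  22.5, 154.6]), 0.71)]
side flask [(array([422.2, 441.7,  41.2]), 0.77)]
side dropper_bottle [(array([ 683.8, -156.6,   48.2]), 0.6)]
side marker []
side tube_rack [(array([ 538.7, -504.7,   46. ]), 0.74)]
side rotor_hub []
```

View pics/scene1.png

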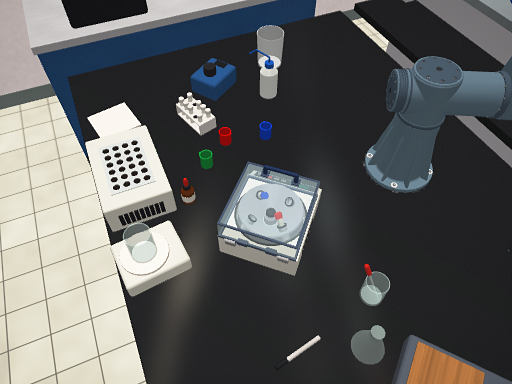

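View pics/side1.png

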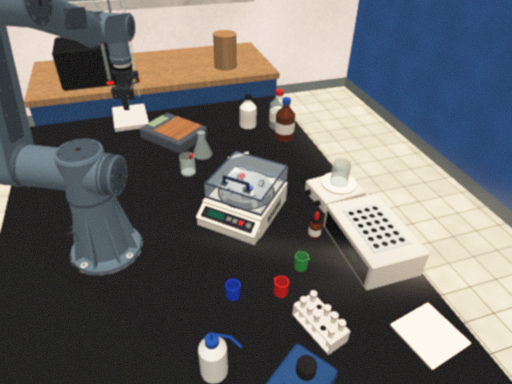

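The scene view shows the centrifuge with its handle at about (280,172) and the hinge side at about (260,252). Its front faces roughly -y. The beakers are at red (225,136), blue (265,130) and green (206,159).

```bash
python3 - <<'E'
from h import *
np.set_printoptions(precision=1,suppress=True)
for cam,(u0,u1,v0,v1) in {"scene":(205,335,150,285),"side":(185,300,145,250)}.items():
    im=cv2.imread(f"pics/{cam}1.png"); d=np.load(f"pics/{cam}_d.npy"); c=robot.get_calibration(cam)
    P=[];C=[]
    for v in range(v0,v1):
        for u in range(u0,u1):
            if d[v,u]>0: P.append(deproj(cam,u,v,d[v,u],c));C.append(im[v,u])
    P=np.array(P);C=np.array(C,int)
    print(cam,np.histogram(P[:,2],bins=np.arange(-20,220,10)))
    m=P[:,2]>174; q=P[m]; print("high",m.sum(),q.mean(0),q.min(0),q.max(0))
    if m.sum()>5:
        w=np.linalg.svd(q[:,:2]-q[:,:2].mean(0),full_matrices=False)[2][0]; t=(q[:,:2]-q[:,:2].mean(0))@w; print("dir",w,t.min(),t.max(), np.median(q,0))
    m=(P[:,2]>80)&(P[:,2]<95); print("deck",m.sum(), cv2.minAreaRect(P[m][:,:2].astype(np.float32)) if m.sum()>5 else 0)
    m=(P[:,2]>20); print("all", cv2.minAreaRect(P[m][:,:2].astype(np.float32)))
    for n,f in {"dark":C.max(1)<70}.items():
        q=P[f&(P[:,2]>160)]; print(n,len(q),q.mean(0) if len(q) else 0)
    # colours of tubes
    for n,f in {"red":(C[:,2]>C[:,1]+60)&(C[:,2]>C[:,0]+60),"blue":(C[:,0]>C[:,2]+60)&(C[:,0]>C[:,1]+40)}.items():
        print(n,f.sum(),np.median(P[f],0) if f.sum() else 0)
    # beakers: by colour in whole pic
    for n,b in {"red":(487,-330),"blue":(354,-300),"green":(587,-260)}.items():
        u,v=map(int,proj(cam,[*b,35],c)); Q=np.array([deproj(cam,x,y,d[y,x],c) for y in range(v-22,v+22) for x in range(u-22,u+22) if d[y,x]>0])
        Q=Q[(Q[:,2]>42)&(Q[:,2]<60)]; Q=Q[np.hypot(*(Q[:,:2]-b).T)<50]
        if len(Q): print(n,len(Q),cv2.minEnclosingCircle(Q[:,:2].astype(np.float32)))
E
```

```text
scene (array([   0, 4244, 5085,  158,  180,  182,  196,  166,  127,  117,  184,
        233,  185,  171,  175,  179,  179, 5421,  122,   25,   72,   92,
          0]), array([-20, -10,   0,  10,  20,  30,  40,  50,  60,  70,  80,  90, 100,
       110, 120, 130, 140, 150, 160, 170, 180, 190, 200, 210]))
high 176 [448.9   0.4 188.9] [410.5 -37.7 174.6] [487.4  34.9 194.4]
dir [-0.7  0.7] -52.15411403168027 49.669355123676254 [448.9   0.7 190.2]
deck 283 ((497.29241943359375, 135.21340942382812), (324.70062255859375, 163.83895874023438), 3.8641319274902344)
all ((548.3535766601562, -28.9501953125), (308.6922912597656, 429.817138671875), 41.630802154541016)
dark 88 [449.    3.4 181.4]
red 48 [507.8 107.5 156. ]
blue 56 [513.4  33.2 156.3]
red 68 ((484.6947021484375, -342.58544921875), 24.992551803588867)
blue 66 ((348.5718078613281, -310.11981201171875), 25.59657859802246)
green 65 ((584.992431640625, -267.7986145019531), 23.07843017578125)
side (array([   0, 4071, 1771,  262,  248,  214,  275,  431,  418,  413,  387,
        192,  190,  171,  187,  184,  185, 2276,   35,   13,   83,   20,
          0]), array([-20, -10,   0,  10,  20,  30,  40,  50,  60,  70,  80,  90, 100,
       110, 120, 130, 140, 150, 160, 170, 180, 190, 200, 210]))
high 110 [447.8  -7.9 186.6] [410.3 -44.3 174.4] [484.   31.3 194.1]
dir [ 0.7 -0.7] -51.603484540887315 48.66874428147249 [448.3  -9.  187.4]
deck 472 ((423.8897705078125, 104.03996276855469), (239.5306396484375, 422.4024658203125), 50.13203048706055)
all ((409.2379455566406, 181.9043426513672), (341.3825988769531, 631.5341186523438), 27.9102783203125)
dark 16 [448.4 -11.6 172.8]
red 71 [440.5  51.2  91.6]
blue 10 [496.9 -18.6 155.3]
red 77 ((485.292236328125, -342.84222412109375), 24.94189453125)
blue 77 ((347.7840881347656, -312.033203125), 24.036365509033203)
green 70 ((585.58642578125, -270.1164855957031), 23.447412490844727)
```

```bash
cat >> h.py <<'E'
def cloud(cam,d,c,step=1):
    f=192/np.tan(np.radians(c["fov_y"])/2); v,u=np.mgrid[0:384:step,0:512:step]; z=d[::step,::step]
    X=np.stack([(u-c["cx"])*z/f,(v-c["cy"])*z/f,z],-1); R,_=cv2.Rodrigues(np.array(c["rvec"],float))
    W=(X-np.array(c["tvec"],float).ravel())@R; W[z<=0]=np.nan
    return W
def snap(cam,name):
    c=robot.get_calibration(cam); im,d=robot.camera(cam); cv2.imwrite(f"pics/{name}.png",im); np.save(f"pics/{name}_d.npy",d); np.save(f"pics/{name}_c.npy",c,allow_pickle=True)
    return im,d,c
def Rt(y,z):
    z=np.array(z,float)/np.linalg.norm(z); y=np.array(y,float); y-=y@z*z; y/=np.linalg.norm(y)
    return np.c_[np.cross(y,z),y,z]
def tcp(P,R,depth=147): return np.array(P,float)-depth*R[:,2]
def moveg(P,R,depth=147,l=True,vel=150):
    p=tcp(P,R,depth)
    robot.move_l(p,R,vel=vel) if l else robot.move_pose(p,R)
def bestR(P,y,z,depth=147):
    "choose sign of y nearest the present joints"
    q0=np.array(robot.get_obs()["joints"]); best=None
    for s in (1,-1):
        R=Rt(s*np.array(y,float),z); q=robot.ik(tcp(P,R,depth),R)
        if q is not None:
            k=np.abs(np.array(q)-q0).max()
            if best is None or k<best[0]: best=(k,R)
    return best and best[1]
E
python3 - <<'E'
from h import *
np.set_printoptions(precision=3,suppress=True)
for cam in ("scene","side"):
    W=cloud(cam,np.load(f"pics/{cam}_d.npy"),robot.get_calibration(cam)).reshape(-1,3)
    m=(W[:,2]>147)&(W[:,2]<165)&(np.hypot(W[:,0]-520,W[:,1]-65)<190); r=cv2.minAreaRect(W[m][:,:2].astype(np.float32)); print(cam,m.sum(),r, W[m].mean(0))
u=np.array([.7071,.7071,0]); P=[448,-4,320]
print(robot.get_calibration("wrist"))
R=bestR(P,u,[0,0,-1]); moveg(P,R,l=False)
o=robot.get_obs(); print(o["t"],o["joints"],o["tcp_pos"],R)
im,d,c=snap("wrist","w1"); W=cloud("wrist",d,c).reshape(-1,3); print(c)
h=W[(W[:,2]>176)&(W[:,2]<200)&(np.hypot(W[:,0]-448,W[:,1]+4)<90)]
print(len(h),h.mean(0),np.percentile(h,[1,50,99],axis=0))
if len(h)>10: print(cv2.minAreaRect(h[:,:2].astype(np.float32)))
E
```

```text
scene 5587 ((508.3411865234375, 60.27006530761719), (231.36978149414062, 216.71096801757812), 46.15472412109375) [514.163  70.483 156.206]
side 2365 ((507.28363037109375, 58.6302490234375), (237.78955078125, 219.1084747314453), 45.8885612487793) [505.558  50.463 154.788]
{'fov_y': 66.71406927541669, 'cx': 255.76186094356305, 'cy': 192.019176951168, 'rvec': array([-2.315, -1.746, -0.254]), 'tvec': array([-573.856,  -38.23 ,  391.48 ])}
3.7583 [-0.274 -0.165  1.829  0.     1.477 -1.06 ] [448.036  -3.418 466.941] [[-0.707  0.707  0.   ]
 [ 0.707  0.707  0.   ]
 [ 0.     0.    -1.   ]]
{'fov_y': 66.71406927541669, 'cx': 255.76186094356305, 'cy': 192.019176951168, 'rvec': array([-2.651, -1.098, -0.159]), 'tvec': array([-313.221, -363.056,  359.411])}
1360 [444.935   0.01  191.757] [[410.427 -36.747 186.561]
 [443.749   0.745 192.17 ]
 [482.962  33.422 194.239]]
((447.7209167480469, -2.646392822265625), (11.98750114440918, 101.72334289550781), 46.12232208251953)
```

View pics/w1.png

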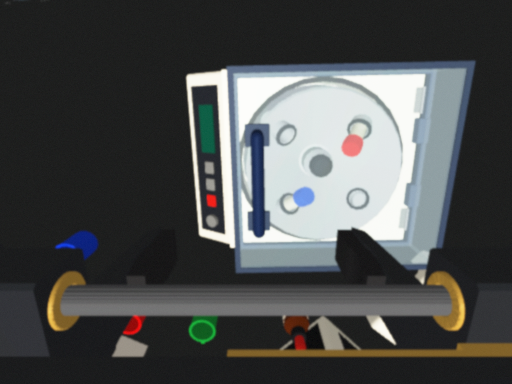

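The wrist view shows the handle at about (258,183), the red cap at (352,145), the blue cap at (303,197), and the console on the left. Next I grip the handle and swing the lid.

```bash
cat > lid.py <<'E'
from h import *
np.set_printoptions(precision=2,suppress=True)
a=np.radians(46); u=np.array([np.cos(a),np.sin(a),0]); Z=np.array([0,0,1.])
H=np.array([447.7,-2.6,186.5]); hinge=H+200*u-98*Z
D=153 # bar sits 13 mm behind the tips
R=bestR(H,u,-Z)
# check reach
th=np.linspace(0,1.65,12)
def bar(t):
    c,s=np.cos(t),np.sin(t); return hinge+(-200*c+98*s)*u+(200*s+98*c)*Z
print([robot.ik(tcp(bar(t),R,D),R) is not None for t in th])
robot.grip(50)
moveg(H,R,D,vel=200); robot.grip(0); o=robot.get_obs(); print(o["t"],o["opening"],o["force"])
for t in th[1:]:
    moveg(bar(t),R,D,vel=120); o=robot.get_obs(); print(round(t,2),o["opening"],o["force"],o["tcp_pos"]-tcp(bar(t),R,D))
    if np.linalg.norm(o["force"])>60: break
print(o["t"]); snap("scene","s2")
E
python3 lid.py
```

```text
[True, True, True, True, True, True, True, True, True, True, True, True]
5.9833 10.969273657512224 [ 3.96  5.34 -1.35]
0.15 10.560957044720997 [ 5.71  1.91 -5.4 ] [ 0.25  0.27 -0.25]
0.3 10.869603274014581 [ 0.72 -2.78 -1.92] [-0.32 -0.31 -0.54]
0.45 10.6548922522887 [-6.54 -4.67  5.99] [-0.57 -0.58  0.29]
0.6 11.069798137670821 [-7.85 -3.42 10.19] [-0.43 -0.51  1.  ]
0.75 10.999582210755921 [-4.74 -2.19  9.46] [-0.1  -0.32  1.22]
0.9 11.016116832809915 [-2.83 -1.32  9.07] [ 0.03 -0.19  1.18]
1.05 11.236137970992313 [-2.01  0.14  5.95] [ 0.03 -0.12  0.58]
1.2 11.161921857154363 [-0.44  0.28  4.82] [-0.09 -0.21  0.01]
1.35 10.842177065309876 [0.04 0.61 1.76] [-0.18 -0.24 -0.49]
1.5 10.96479947254238 [1.37 0.49 0.15] [-0.13 -0.34 -0.36]
1.65 10.818041662946422 [ 2.08 -0.47  1.64] [-0.04 -0.15 -0.04]
10.6583
```

View pics/s2.png

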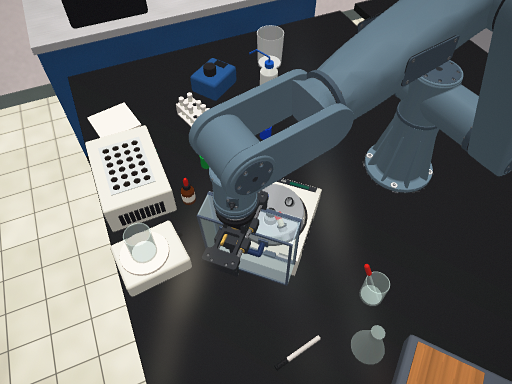

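The scene view shows the lid upright and the gripper on its bar at about (250,240). I'll release it and look at the rotor.

```bash
python3 - <<'E'
from h import *
np.set_printoptions(precision=1,suppress=True)
a=np.radians(46); u=np.array([np.cos(a),np.sin(a),0]); Z=np.array([0,0,1.])
o=robot.get_obs(); R=np.array(o["eef_rot"]); p=np.array(o["tcp_pos"])
robot.grip(24); robot.move_l(p+60*Z,R,vel=120); print(robot.get_obs()["force"])
hub=np.array([447.7,-2.6,85])+100*u
P=hub-75*u+[0,0,235]-[0,0,0]
moveg(P,R,l=True,vel=300); robot.grip(88); robot.wait(.2)
o=robot.get_obs();print(o["t"],o["tcp_pos"],o["joints"])
im,d,c=snap("wrist","w2")
for n in ["tube_red_center","tube_blue_center","rotor_hub","lid_handle"]:
    print(n,[(toworld("wrist",q["location"],c),round(q["confidence"],2)) for q in robot.spot_in("wrist",n)[:2]])
W=cloud("wrist",d,c); C=im.astype(int); near=np.hypot(W[...,0]-hub[0],W[...,1]-hub[1])<90
for n,f in {"red":(C[...,2]>C[...,1]+60)&(C[...,2]>C[...,0]+60),"blue":(C[...,0]>C[...,2]+60)&(C[...,0]>C[...,1]+40)}.items():
    q=W[f&near]; v,uu=np.nonzero(f&near); print(n,len(q),q.mean(0),np.percentile(q,[2,98],axis=0),uu.mean(),v.mean())
E
```

```text
[-0.5  0.5 -1.1]
14.1 [465.1  15.4 467. ] [-0.2 -0.1  1.8 -0.   1.5 -1. ]
tube_red_center [(array([496.2,  97.2, 133.6]), 0.61), (array([626.9, 194.5,  97.2]), 0.34)]
tube_blue_center [(array([503.2,  12.9, 128.2]), 0.64), (array([ 346.9, -296.1,   25.7]), 0.41)]
rotor_hub [(array([498.3,  57.4, 101.2]), 0.58)]
lid_handle [(array([501.5,  14.4, 132.4]), 0.7), (array([498.7,  95.9, 131.6]), 0.59)]
red 384 [497.4  91.8 133.6] [[488.9  81.1 124.7]
 [507.7 103.6 140.3]] 329.0078125 147.58333333333334
blue 326 [503.5  16.2 132.3] [[494.8   5.1  73. ]
 [513.8  26.  140.7]] 281.03374233128835 197.75153374233128
```

View pics/w2.png

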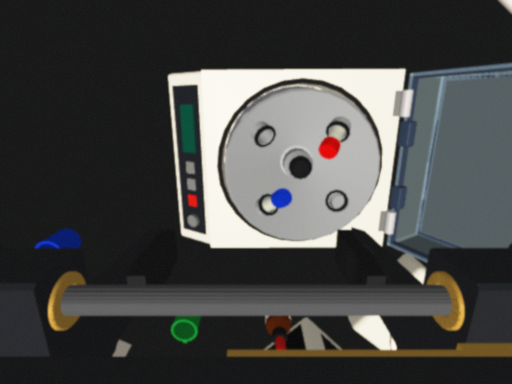

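The lid is open on the right of the wrist view. The red cap is at (329,148), the blue cap at (281,198) and the hub at (299,163). I'll fit the caps as slanted cylinders on the point cloud.

```bash
cat > fit.py <<'E'
from h import *
from scipy.optimize import least_squares
def fitcap(Q,ax,c0):
    def sd(c):
        r=Q-c; t=r@ax; rad=np.linalg.norm(r-np.outer(t,ax),axis=1)
        a,b=rad-10,np.abs(t)-7
        return np.minimum(np.maximum(a,b),0)+np.hypot(np.maximum(a,0),np.maximum(b,0))
    s=least_squares(sd,c0,loss="soft_l1",f_scale=1.); return s.x,np.median(np.abs(sd(s.x)))
def caps(name="w2"):
    im=cv2.imread(f"pics/{name}.png").astype(int); d=np.load(f"pics/{name}_d.npy"); c=np.load(f"pics/{name}_c.npy",allow_pickle=True).item()
    W=cloud("wrist",d,c); C=im
    near=(np.hypot(W[...,0]-500,W[...,1]-55)<90)&(W[...,2]>105)&(W[...,2]<150)
    Q={"red":W[near&(C[...,2]>C[...,1]+60)&(C[...,2]>C[...,0]+60)],"blue":W[near&(C[...,0]>C[...,2]+60)&(C[...,0]>C[...,1]+40)]}
    ctr={k:q.mean(0)-[0,0,8] for k,q in Q.items()}
    for _ in range(4):
        if len(Q["red"])<20 or len(Q["blue"])<20: break
        v=ctr["blue"]-ctr["red"]; v[2]=0; v/=np.linalg.norm(v); out={}
        for k,s in (("red",1),("blue",-1)):
            ax=np.sin(np.radians(40))*s*v+np.array([0,0,np.cos(np.radians(40))])
            ctr[k],e=fitcap(Q[k],ax,ctr[k]); out[k]=(ctr[k],ax,e,len(Q[k]))
    return out
E
python3 - <<'E'
from fit import *
np.set_printoptions(precision=3,suppress=True)
o=caps(); print(o); print("mid",(o["red"][0]+o["blue"][0])/2, np.linalg.norm(o["red"][0]-o["blue"][0])/2)
print(robot.get_obs()["joints"])
for k in o:
    c,ax=o[k][:2]; t=np.cross([0,0,1],ax); t/=np.linalg.norm(t); r=np.cross(t,ax)
    for nm,y in (("tang",t),("rad",r)):
        for s in (1,-1):
            R=Rt(s*y,-ax)
            for h in (0,90):
                q=robot.ik(tcp(c+h*ax,R,151),R); print(k,nm,s,h,None if q is None else np.array(q))
E
```

```text
{'red': (array([498.871,  91.333, 129.174]), array([ 0.049, -0.641,  0.766]), np.float64(0.40727896441716993), 381), 'blue': (array([504.726,  15.484, 129.316]), array([-0.049,  0.641,  0.766]), np.float64(0.37765775306669624), 315)}
mid [501.798  53.409 129.245] 38.03721455907225
[-0.223 -0.122  1.792 -0.     1.472 -1.025]
red tang 1 0 [-0.417  0.333  1.865  0.616  1.366 -0.756]
red tang 1 90 [-0.513  0.255  1.793  0.564  1.536 -0.74 ]
red tang -1 0 [-0.417  0.333  1.865  0.616  1.366  2.386]
red tang -1 90 [-0.513  0.255  1.793  0.564  1.536  2.402]
red rad 1 0 [-0.417  0.333  1.865  0.616  1.366  0.815]
red rad 1 90 [-0.513  0.255  1.793  0.564  1.536  0.831]
red rad -1 0 [-0.417  0.333  1.865  0.616  1.366 -2.326]
red rad -1 90 [-0.513  0.255  1.793  0.564  1.536 -2.31 ]
blue tang 1 0 [ 0.174  0.348  1.844 -0.771  1.164 -2.649]
blue tang 1 90 [ 0.282  0.277  1.764 -0.703  1.338 -2.684]
blue tang -1 0 [ 0.174  0.348  1.844 -0.771  1.164  0.492]
blue tang -1 90 [ 0.282  0.277  1.764 -0.703  1.338  0.458]
blue rad 1 0 [ 0.174  0.348  1.844 -0.771  1.164 -1.079]
blue rad 1 90 [ 0.282  0.277  1.764 -0.703  1.338 -1.113]
blue rad -1 0 [ 0.174  0.348  1.844 -0.771  1.164  2.063]
blue rad -1 90 [ 0.282  0.277  1.764 -0.703  1.338  2.029]
```

```bash
cat > tube.py <<'E'
from fit import *
import sys
np.set_printoptions(precision=2,suppress=True)
Z=np.array([0,0,1.])
def get(k,B,o):
    c,ax=o[k][:2]; t=np.cross(Z,ax); t/=np.linalg.norm(t); s=1 if k=="red" else -1; D=151
    R=Rt(s*t,-ax)
    robot.grip(44); moveg(c+70*ax,R,D,l=False); moveg(c,R,D,vel=120)
    robot.grip(0); ob=robot.get_obs(); print("grip",ob["t"],ob["opening"],ob["gripper_force"],ob["force"])
    if ob["opening"]<12: sys.exit("no grip")
    moveg(c+65*ax,R,D,vel=100); ob=robot.get_obs(); print("out",ob["t"],ob["opening"],ob["force"])
    P=np.array([*B,0.])
    Rv=bestR(P+220*Z,s*t,-Z,D)
    moveg(c+65*ax+60*Z,R,D,vel=200)
    moveg(P+190*Z,Rv,D,l=False); ob=robot.get_obs(); print("over",ob["t"],ob["opening"],ob["joints"])
    return P,Rv,D
def put(P,Rv,D,z=73.5):
    moveg(P+90*Z,Rv,D,vel=150); moveg(P+z*Z,Rv,D,vel=40); ob=robot.get_obs(); print("down",ob["t"],ob["opening"],ob["force"])
E
python3 - <<'E'
from tube import *
o=caps(); P,Rv,D=get("red",(485,-342.7),o)
im,d,c=snap("wrist","w3"); im2,_,_=snap("scene","s3"); cv2.imwrite("pics/c3.png",np.hstack([im[:, :],im2])[:, :1024][:,::1][::1] if 0 else cv2.resize(np.hstack([im,im2]),(800,300),interpolation=cv2.INTER_AREA))
W=cloud("wrist",d,c); C=im.astype(int); red=(C[...,2]>C[...,1]+60)&(C[...,2]>C[...,0]+60)
q=W[red&(W[...,2]>44)&(W[...,2]<58)&(np.hypot(W[...,0]-485,W[...,1]+342)<45)]; print(len(q), cv2.minEnclosingCircle(q[:,:2].astype(np.float32)) if len(q)>5 else 0)
E
```

```text
grip 16.9917 19.02241254678907 29.99864660203457 [-0.03 -2.48  1.27]
out 17.7917 19.17916113016186 [-0.61  0.37  0.23]
over 19.7 18.91005235072547 [-0.81  0.28  1.62  0.    1.24 -0.89]
604 ((486.95257568359375, -341.69989013671875), 23.683189392089844)
```

View pics/c3.png

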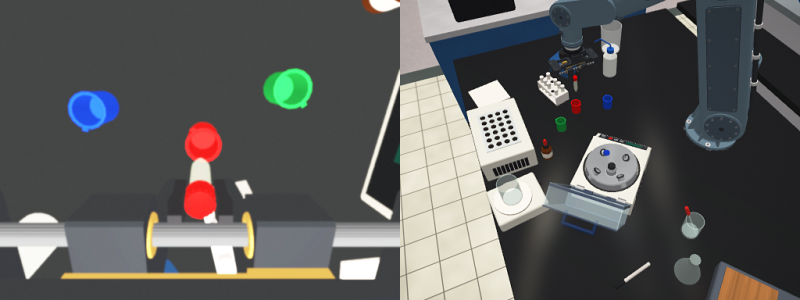

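The left half shows the red tube hanging above the red beaker, which is at about (203,140). The right half shows the lid open and the blue tube still in the rotor. I'll lower and release the red tube, then do the blue one.

```bash
python3 - <<'E'
from tube import *
P=np.array([486,-342.2,0]); D=151; R=np.array(robot.get_obs()["eef_rot"])
put(P,R,D); robot.grip(88); robot.wait(.2); moveg(P+200*Z,R,D,vel=200)
# look at rotor again: blue could have moved
im,d,c=snap("wrist","w4a")
o=caps()
P,Rv,D=get("blue",(348.2,-311),o)
im,d,c=snap("wrist","w4"); im2,_,_=snap("scene","s4"); cv2.imwrite("pics/c4.png",cv2.resize(np.hstack([im,im2]),(800,300),interpolation=cv2.INTER_AREA))
W=cloud("wrist",d,c); C=im.astype(int); m=(C[...,0]>C[...,2]+60)&(C[...,0]>C[...,1]+40)
q=W[m&(W[...,2]>44)&(W[...,2]<58)&(np.hypot(W[...,0]-348,W[...,1]+311)<45)]; print(len(q), cv2.minEnclosingCircle(q[:,:2].astype(np.float32)) if len(q)>5 else 0)
E
```

```text
down 21.175 18.741623207563507 [ 0.04 -0.01  4.31]
grip 26.8333 18.906278068862793 29.98909117653966 [0.07 1.38 2.42]
out 27.6333 18.498936492189348 [-0.73 -0.51  1.24]
over 29.5833 18.545338923744655 [-0.98  0.01  1.93 -0.    1.2  -1.06]
370 ((347.1815185546875, -312.9793395996094), 23.67860221862793)
```

View pics/c4.png

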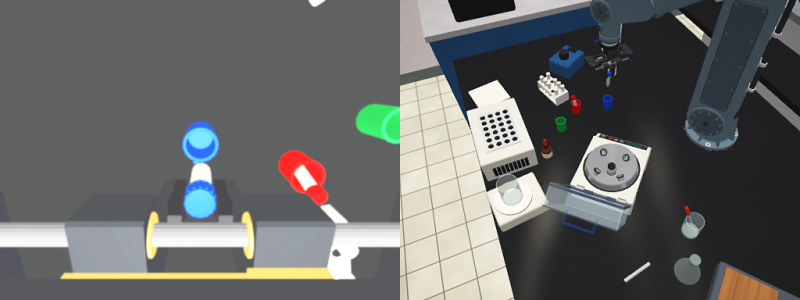

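The red tube stands in its beaker and the blue tube hangs over the blue beaker. I'll place it now.

```bash
python3 - <<'E'
from tube import *
P=np.array([347.6,-311.8,0]); D=151; R=np.array(robot.get_obs()["eef_rot"])
put(P,R,D); robot.grip(88); robot.wait(.2); moveg(P+200*Z,R,D,vel=200)
robot.move_pose([400,-50,420],R); print(robot.get_obs()["t"])
im,_,_=snap("scene","s5"); im2,_,_=snap("side","sd5")
cv2.imwrite("pics/c5.png",cv2.resize(np.hstack([im[90:190,170:300],im2[235:335,200:330]]),None,fx=3,fy=3))
E
```

```text
down 31.0583 18.72329099046025 [-0.25  0.26 -0.14]
34.2083
```

View pics/c5.png

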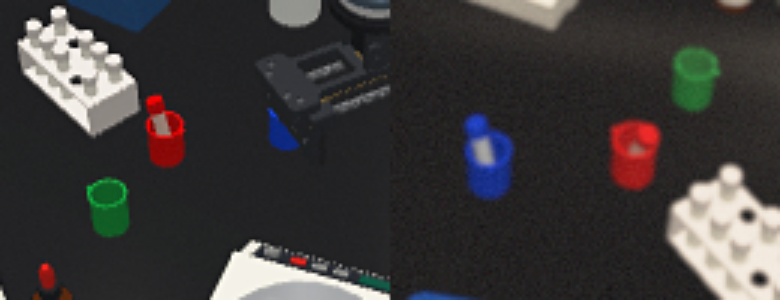

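Both tubes stand cap up in their own beakers: the blue cap is at (477,125) and the red cap at (648,137) in the side half. All three beakers are upright, so I'm handing in.

```bash
python3 -c "
from workcell import robot
robot.wait(.3); print(robot.close_job())"
```

```text
the job is handed in; nothing more can be done
None
```

I opened the lid onto its stop, stood the red and blue tubes cap up in the beakers of their colours, and handed the job in at about 35 s; no verdict came back.

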